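# Load a bearing ring and draw the camera arm out to its mark

### The job

Lift the bright steel bearing ring up off its storage post and lay it flat over the centring spigot on the stage of the inspection stand, and let it go. Then take the camera arm by its finger grip, squeezing in the red lock button, draw the arm out to the red 100 mm line and finish still holding it there, at rest, for the picture (it springs back if let go). Leave the brass bush on its post and do not push the loupe or the brown specimen puck about.

Things in the scene. Friction and masses are not known exactly. Their poses are not given: they have to be found in the camera images.
- ring_center (a point): centre (half-way up) of the bright steel bearing ring: outer diameter 47 mm, bore 31 mm, 15 mm high, 0.12 kg, loose. It starts lying flat over one of the two posts of the rack (which one varies; the brass bush is on the other). z axis up, x across the rack, y along the row of posts
- rack: fixed low wooden rack for rings, 50 x 162 x 10 mm, origin at the centre of its underside, on the bench; long side along y, z up. Two posts at y = -50 and +50 mm, each 20 mm thick, tip 56 mm above the bench; the ring lies on a shoulder 39 mm wide and 22 mm above the bench, so it must rise 34 mm to come off
- seat (a point): where the ring's centre shall come to be: on the axis of the round stage of the fixed inspection stand, 7.5 mm above its flat top. Stage 40 mm wide, top 28 mm above the bench, 16 mm above the grey base plate; in its middle a spigot 27.6 mm wide, 9 mm high, tapering to 17 mm at the top. z up; the camera arm draws out along -y of this frame, towards and over this point
- grip (a point): middle of the finger grip on the camera arm, 166 mm above the bench, to be taken from above, fingers closing along x of this frame: red button cap (26 x 26 mm) on the -x side, its face 23 mm from this point (17 mm pressed in); ribbed black cheek on the +x side, 17 mm from this point. Grip top 19 mm above, 30 mm wide carriage from 21 mm below this point. z up; it moves along -y with the arm
- lens (a point): centre of the lower face of the black camera head on the camera arm, 80 mm above the bench. The head is 42 mm wide; its axis is 61.5 mm further along -y than the grip, its top 20 mm below the grip point. With the arm at 100 mm it stands right over the stage; with the arm home it is 100 mm short of it
- mouth (a point): centre of the mouth of the fixed outer tube out of which the arm draws along -y of this frame, 130 mm above the bench; the tube is 26 mm square (collar 31 mm) and runs 127 mm along +y. It ends 23.5 mm beside the grip point when the arm is home. A thin lock strip lies along the carriage on its -x side, its top 37 mm below the grip point
- boom (a joint): how far the camera arm is drawn out, in m: 0 home (locked), 0.115 fully out. Marks on its aluminium inner tube, every 10 mm, come out of the mouth as it extends, the fifth longer, the tenth red: the red line's edge is at the mouth at 0.100. A spring pulls the arm home with 2.4 N at 0 and 3.6 N at 0.1; friction is small
- lock (a joint): lock button in the grip: 0 out, 0.006 fully in (towards +x of the grip's frame); it takes about 4 N to start and 8.5 N to press fully. Unless it is in by some 4 mm, its tooth holds the arm at home. If the arm is let go it springs back and stops 8 mm short of home until the button is pressed in again
- bush_center (a point): centre (half-way up) of the brass bush, 41 mm wide, 24 mm high, on the other post of the rack; stays there
- loupe_center (a point): centre of the black stand loupe, 40 mm wide, 34 mm high, standing loose on the bench right of the stand; stays there
- puck_center (a point): centre of the brown resin specimen puck, 30 mm wide, 19 mm high, standing loose on the bench left of the rack; stays there
Things that resemble listed ones, but are neither listed nor needed, are in the scene too. What is shaped like the part that bears ring_center but green is not meant.

How it is judged:
By the outcome, as a careful person would: the job done as asked, in the order asked, and still so for the second after the job is handed in, while the arm keeps its last pose, push and grip.
It also fails if it takes over 48 s, if anything falls off the work surface, if the arm or the gripper's body presses on something with over 40 N, if the wrist force passes 120 N, or if a joint passes its speed limit or range.

### The arm

A 6-joint arm with a two-finger parallel gripper is mounted at the origin on a cart in front of the work surface, level with it; the furniture and walls round the work are solid. World frame = base frame: x ahead of the robot, y to its left, z up, the work surface at z = 0. Lengths are in m, angles in rad, forces in N, time in s.
With the tool pointing down it reaches from about 0.375 to 0.9 m from the base axis. Payload 3.1 kg.
Tool frame: the origin (TCP) lies between the finger pads; the fingertips stand 22 mm ahead of it and the grasp point (between the pads) lies 3 mm ahead of it; z points along the fingers, y is the line along which they close (so a half turn about z gives the same grasp; the last joint's range is limited). The gripper opens to 87 mm and grips with 3 to 60 N. Pads are 19 mm wide; open, the fingers measure 117 mm over their backs; the gripper's body (75 mm by 190 mm) begins 51 mm behind the grasp point.
Start: joints at [-0.178, 0.527, 1.433, -0, 1.181, -0.178], TCP at [0.625, 0, 0.245] pointing down, gripper open.
Joint ranges: [-3.08, 3.08], [-0.75, 2.2], [0.22, 2.44], [-1.43, 4.57], [0, 2.65], [-2.85, 2.85]. Speed limits (rad/s): [2.79, 2.79, 3.14, 3.14, 3.14, 3.14].

### API

Orientations are given as a unit quaternion [x, y, z, w].
In Python, from rig import robot gives the robot as it stands.
- The arm moves only by the tool move_arm, never from a script. Its argument "series" is text: rows parted by semicolons, each of 6 numbers parted by spaces: the shift along the tool's x, y, z in mm, then the turn, a rotation vector about the tool's x, y, z in degrees. In form: dx dy dz ax ay az; .... A call has 1 to 8 rows; each row is the pose to reach, as a shift and turn from the pose commanded when the call began, along the tool's axes at that moment; what a row does not reach only later rows make up. A row lasts 1/12 s, in which the tool goes at most 41.7 mm and 7.16 degrees, less where a joint would pass 70% of its speed; a pose out of reach is approached as far as the arm can. A call with a gripper value outside its range is refused whole. "jaw" is the opening, from 0 (shut) to 1 (fully open), set as the call begins (left out, the last holds). The fingers move at their own pace and stop on an object; "newtons" is the grip in N (left out, the last holds). Time passes only in rows, so rows that repeat a pose let the fingers close. It gives the time, the measured TCP pose, the force, the opening and the grip force at its end, in the units of the state.
- robot.get_obs(): the state, without advancing time (a new reading comes with each control period).
- robot.camera(name): name is "scene" or "side" or "wrist"; returns a dict with "img" (420x560x3 uint8, red, green, blue), "mtx" (3x3 intrinsics, pixels), "world_to_cam" (4x4, takes a point from world to camera coordinates). Camera axes: x right, y down, z forward; pixel columns grow to the right and rows downward; lengths in m; the calibration is good to about 2 mm. The wrist camera is an equidistant fisheye: a pixel r from the principal point sees the ray r / f radians off the axis. A picture is of the moment at which its call begins. There is no depth.
- robot.hand_in(): hands the job in; it is judged then, once.
Trained networks look in a picture, given as the dict that the camera call returned (one of the last four; its "shot" number tells which), for a name from the list of things; names that differ only in an ending like _2 or _b are one class to them, and where a whole thing is asked for, a point or a joint stands for the part that bears it (a point fixed in the world has none). Each returns a list of dicts, best first, with "p" (0 to 1); they miss things now and then, are a little off and sometimes report something else, mostly with a low value. They report only what shows in the picture. A call takes as long as a camera call. They do not tell look-alikes from the thing itself.
- robot.search_frame(picture, thing): "xyz" ([x, y, z] in m, in world coordinates, good to about 4 mm: the middle of the surface that is visible of it).
- robot.tip_of(picture, thing): "xyz" ([x, y, z] in m, in world coordinates, good to about 4 mm: a listed point, or the origin of a listed thing).
The state is a dict: "time": time; "q": joint angles; "joint_velocities": joint speeds; "joint_torque": joint torques, N m; "position": TCP position; "tool_rot": TCP orientation; "ft_force": force on the tool from outside, world axes, zero at the start; "moment": the same for the moment, N m; "grip_width": finger opening in m; "grip_force": force on a finger pad.
Only numpy, scipy, OpenCV 4.12 (cv2) and the standard library are available. Lean on these libraries where they do the work, as an engineer would, in place of code of your own. Each camera call takes 0.05 s, during which the arm holds its last target. There are 200 camera calls.

## Working session

There is one attempt and no reset: what is moved stays moved. The work goes in short steps, Python scripts to look and compute and a tool call to move; the robot and the scene stay as the last step left them, time stands still between calls to the robot, and variables do not carry over. Pictures are saved under pics/ and viewed, at most 10 in all, crops included, and the job is handed in when it is done.

Besides the shell and the picture viewer there is one more tool, called after "Emit:" by a JSON object that holds its "op" and its "data", one argument or row to a line. move_arm: Moves the arm, as the interface text tells. Its arguments: {"type":"object","properties":{"series":{"type":"string"},"jaw":{"type":"number"},"newtons":{"type":"number"}},"required":["series"]}

```bash
mkdir -p pics
cat > h.py <<'E'
import numpy as np, cv2
from rig import robot
def save(p,n): cv2.imwrite('pics/'+n+'.png', cv2.cvtColor(p['img'],cv2.COLOR_RGB2BGR))
def tips(p,names,f='tip_of'):
    for n in names:
        r=getattr(robot,f)(p,n)
        print(n,[(np.round(d['xyz'],4).tolist(),round(d['p'],2)) for d in r[:3]])
E
python3 - <<'E'
from h import *
o=robot.get_obs(); print(o['position'],o['tool_rot'],o['time'])
N=['ring_center','rack','seat','grip','lens','mouth','bush_center','loupe_center','puck_center']
P=[]
for c in ['scene','side']:
    p=robot.camera(c); save(p,c+'0'); print(c); tips(p,N); P.append(p['img'])
print(robot.get_obs()['time'])
E
```

```text
[6.24315967e-01 1.54435002e-04 2.43580718e-01] [ 7.07099100e-01  7.07113650e-01 -6.21764166e-04 -8.73103399e-04] 0.0
scene
ring_center [([0.4455, -0.2883, 0.0092], 0.79), ([0.4404, -0.2082, 0.0067], 0.72), ([0.4858, 0.0872, 0.0067], 0.7)]
rack [([0.4575, -0.0581, 0.0], 0.71)]
seat [([0.5976, -0.1745, 0.0354], 0.84)]
grip [([0.6041, -0.0105, 0.1651], 0.78)]
lens [([0.6, -0.071, 0.0774], 0.84)]
mouth [([0.6043, 0.0117, 0.1294], 0.85), ([0.5855, -0.3546, 0.0188], 0.54)]
bush_center [([0.4629, -0.1057, 0.0322], 0.78), ([0.6062, -0.0096, 0.1642], 0.23), ([0.4606, -0.0577, 0.0036], 0.16)]
loupe_center [([0.5874, -0.3555, 0.0177], 0.63)]
puck_center [([0.4265, 0.1536, 0.0078], 0.71), ([0.4592, -0.0591, 0.0037], 0.21)]
side
ring_center [([0.4482, -0.0073, 0.0324], 0.73), ([0.4417, -0.2091, 0.0069], 0.61), ([0.4465, -0.2882, 0.0067], 0.55)]
rack [([0.4554, -0.0568, -0.0002], 0.88), ([0.6029, 0.0189, 0.1292], 0.65)]
seat [([0.5949, -0.1713, 0.0373], 0.63)]
grip [([0.6082, -0.0092, 0.17], 0.81)]
lens [([0.5949, -0.0701, 0.0826], 0.6)]
mouth [([0.6041, 0.0159, 0.1305], 0.66)]
bush_center [([0.4635, -0.1048, 0.0353], 0.73)]
loupe_center [([0.589, -0.3553, 0.0116], 0.72)]
puck_center [([0.4295, 0.1531, 0.0054], 0.59)]
1.0
```

View pics/scene0.png

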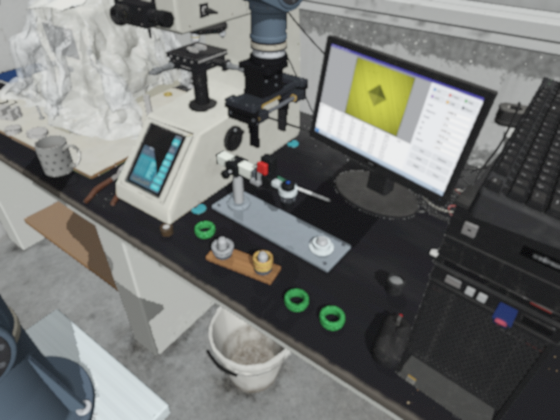

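View pics/side0.png

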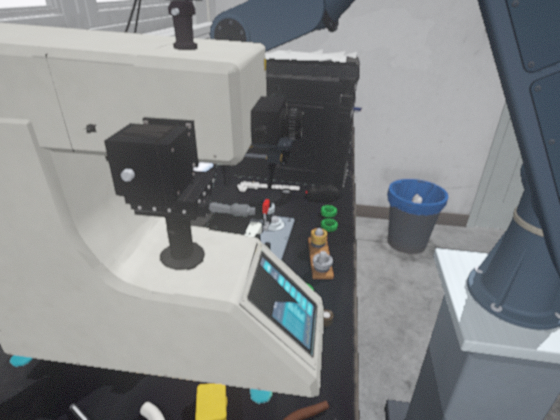

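The scene picture shows the steel ring on the left post at (222,248) and the brass bush at (263,262). The stage is at (321,243) and the grip with its red button at (262,168). The rings off the rack are green. The side picture agrees: ring at (321,262), bush at (318,237). I'll move above the ring.

Emit:
{"op": "move_arm", "data": {
  "series": "0 -40 0 0 0 0; -2 -80 0 0 0 0; -4 -115 20 0 0 0; -6 -145 45 0 0 0; -8 -165 75 0 0 0; -8 -177 100 0 0 0; -8 -177 100 0 0 0; -8 -177 100 0 0 0",
  "jaw": 1
}}

```text
time: 1.67
position: [0.4477, -0.008, 0.1443]
tool_rot: [0.707, 0.707, -0.0, -0.001]
ft_force: [1.0, -0.2, 0.6]
grip_width: 0.087
grip_force: 0.0
```

Run:
```python
from h import *
o=robot.get_obs(); print(o['position'],o['tool_rot'],o['time'],o['ft_force'])
for c in ['wrist','scene','side']:
    p=robot.camera(c); print(c); tips(p,['ring_center','rack','bush_center','seat']); 
    if c=='wrist': save(p,'wrist1')
print(robot.get_obs()['time'])
```

```text
[ 0.44768358 -0.00796445  0.14426004] [ 7.07316969e-01  7.06895886e-01 -4.28202359e-04 -8.53831943e-04] 1.6667 [ 1.01492626 -0.21672567  0.60382428]
wrist
ring_center [([0.4464, -0.0064, 0.0331], 0.65)]
rack [([0.4556, -0.0527, -0.0019], 0.77)]
bush_center [([0.4613, -0.1061, 0.0335], 0.7)]
seat []
scene
ring_center [([0.4464, -0.2863, 0.0072], 0.87), ([0.4449, -0.0063, 0.0298], 0.75), ([0.438, -0.2051, 0.0085], 0.68)]
rack [([0.4583, -0.0622, 0.004], 0.74), ([0.6047, -0.0096, 0.1659], 0.32)]
bush_center [([0.4634, -0.1047, 0.0369], 0.62), ([0.4463, -0.0092, 0.0315], 0.56)]
seat [([0.5929, -0.1764, 0.0364], 0.82)]
side
ring_center [([0.4475, -0.287, 0.0022], 0.71), ([0.4398, -0.2074, 0.0086], 0.59), ([0.4477, -0.0067, 0.03], 0.57)]
rack [([0.4529, -0.0568, 0.0011], 0.85)]
bush_center [([0.4642, -0.1084, 0.0393], 0.68), ([0.6043, 0.0194, 0.1248], 0.52)]
seat [([0.5937, -0.171, 0.0361], 0.91)]
2.4167
```

View pics/wrist1.png

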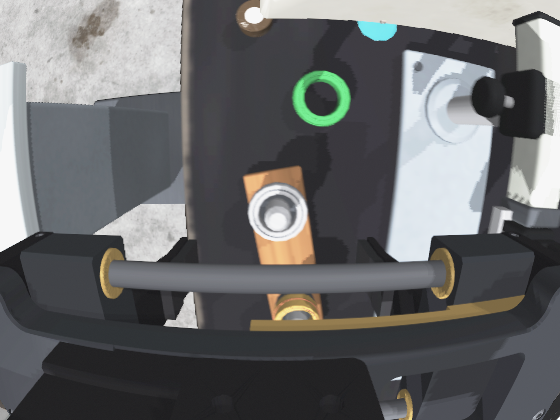

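The wrist picture shows the ring at about (277,212) over its post, almost under the tool, with the bush at (297,305). I'll descend and grip.

Emit:
{"op": "move_arm", "data": {
  "series": "1 -1 35 0 0 0; 1 -1 70 0 0 0; 1 -1 95 0 0 0; 1 -1 108 0 0 0; 1 -1 108 0 0 0; 1 -1 108 0 0 0"
}}

```text
time: 2.92
position: [0.4466, -0.0069, 0.036]
tool_rot: [0.707, 0.707, -0.0, -0.001]
ft_force: [0.1, -0.5, -0.0]
grip_width: 0.0868
grip_force: 0.0
```

Emit:
{"op": "move_arm", "data": {
  "series": "0 0 0 0 0 0; 0 0 0 0 0 0; 0 0 0 0 0 0; 0 0 0 0 0 0; 0 0 0 0 0 0; 0 0 0 0 0 0; 0 0 0 0 0 0; 0 0 0 0 0 0",
  "jaw": 0,
  "newtons": 20
}}

```text
time: 3.58
position: [0.4471, -0.007, 0.0368]
tool_rot: [0.707, 0.707, 0.0, 0.0]
ft_force: [-0.5, 0.3, 2.1]
grip_width: 0.0465
grip_force: 20.0
```

Emit:
{"op": "move_arm", "data": {
  "series": "0 0 -10 0 0 0; 0 0 -30 0 0 0; 0 0 -55 0 0 0; 0 0 -80 0 0 0; -30 0 -85 0 0 0; -70 0 -85 0 0 0; -105 0 -85 0 0 0; -140 0 -85 0 0 0"
}}

```text
time: 4.25
position: [0.4467, -0.1482, 0.1218]
tool_rot: [0.707, 0.707, 0.0, 0.0]
ft_force: [0.5, 0.1, -1.3]
grip_width: 0.0463
grip_force: 20.0
```

Emit:
{"op": "move_arm", "data": {
  "series": "-15 5 0 0 0 0; -26 25 0 0 0 0; -26 50 0 0 0 0; -26 75 0 0 0 0; -26 95 0 0 0 0; -26 110 0 0 0 0; -26 110 0 0 0 0; -26 110 0 0 0 0"
}}

```text
time: 4.92
position: [0.5567, -0.1722, 0.1209]
tool_rot: [0.707, 0.708, -0.0, -0.001]
ft_force: [-1.2, -0.5, -1.3]
grip_width: 0.0465
grip_force: 20.0
```

Run:
```python
from h import *
o=robot.get_obs(); print(o['position'],o['tool_rot'],o['time'],o['ft_force'],o['grip_width'])
for c in ['wrist','scene','side']:
    p=robot.camera(c); print(c); tips(p,['ring_center','seat','grip']); save(p,c+'2')
print(p['mtx'],robot.get_obs()['time'])
```

```text
[ 0.55667551 -0.172155    0.12087272] [ 7.06702639e-01  7.07510083e-01 -2.94529398e-04 -8.80920730e-04] 4.9167 [-1.21390392 -0.53915778 -1.308689  ] 0.046529073883279266
wrist
ring_center []
seat [([0.5967, -0.1734, 0.0358], 0.96)]
grip []
scene
ring_center [([0.4833, 0.0869, 0.0048], 0.72), ([0.4384, -0.2092, 0.0061], 0.69), ([0.554, -0.1712, 0.1164], 0.68)]
seat [([0.5936, -0.177, 0.0382], 0.83)]
grip [([0.6074, -0.0109, 0.1645], 0.83), ([0.556, -0.1736, 0.1119], 0.35)]
side
ring_center [([0.4463, -0.2845, 0.007], 0.67), ([0.5574, -0.1734, 0.1144], 0.66), ([0.4407, -0.2082, 0.0067], 0.58)]
seat [([0.5962, -0.1712, 0.0355], 0.65)]
grip [([0.5555, -0.1731, 0.1137], 0.43)]
[[381.67570751   0.         281.49869524]
 [  0.         381.67570751 210.20294982]
 [  0.           0.           1.        ]] 5.5167
```

View pics/wrist2.png

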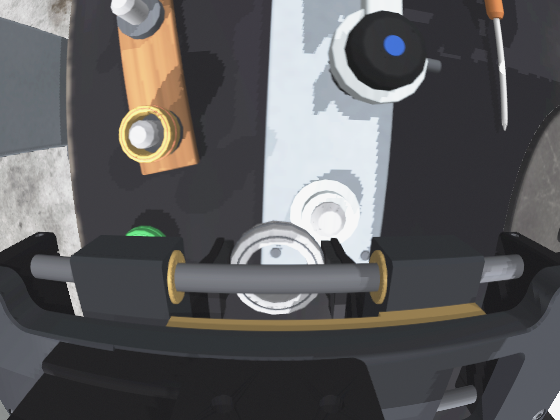

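The wrist picture shows the ring level in the fingers at about (278,268). The stage with its spigot is at about (326,212), just ahead of the ring. I'll fit both with the fisheye model.

```bash
cat >> h.py <<'E'
def proj(p,X):
    W=np.asarray(p['world_to_cam']);K=p['mtx'];c=np.atleast_2d(X)@W[:3,:3].T+W[:3,3]
    r=np.hypot(c[:,0],c[:,1]);t=np.arctan2(r,c[:,2]);s=t/np.maximum(r,1e-9)
    return np.c_[K[0,0]*s*c[:,0]+K[0,2],K[1,1]*s*c[:,1]+K[1,2]]
def unproj(p,uv,z):
    W=np.asarray(p['world_to_cam']);K=p['mtx'];uv=np.atleast_2d(uv).astype(float)
    a=(uv-[K[0,2],K[1,2]])/[K[0,0],K[1,1]];t=np.hypot(a[:,0],a[:,1]);s=np.sin(t)/np.maximum(t,1e-9)
    d=np.c_[a*s[:,None],np.cos(t)]@W[:3,:3];o=-W[:3,:3].T@W[:3,3]
    return o+d*((z-o[2])/d[:,2])[:,None]
def circ(c,r,n=72):
    a=np.linspace(0,2*np.pi,n);return np.c_[c[0]+r*np.cos(a),c[1]+r*np.sin(a),np.full(n,c[2])]
def draw(im,p,c,r,col,S):
    cv2.polylines(im,[np.round((proj(p,circ(c,r))+.5)*S).astype(int)],True,col,1)
E
python3 - <<'E'
from h import *
p=robot.camera('wrist'); o=robot.get_obs();t=o['position']
S=4
im=cv2.resize(cv2.cvtColor(p['img'],cv2.COLOR_RGB2BGR),None,fx=S,fy=S,interpolation=cv2.INTER_CUBIC)
s=[.5962,-.1730]
draw(im,p,[*s,.028],.020,(0,0,255),S);draw(im,p,[*s,.037],.0085,(0,255,0),S);draw(im,p,[*s,.028],.0138,(255,0,0),S)
print('rel',t)
# ring: same offset as at grasp: ring centre about 7 mm below TCP
zc=t[2]-.0072
draw(im,p,[t[0],t[1],zc+.0075],.0235,(0,0,255),S);draw(im,p,[t[0],t[1],zc-.0075],.0235,(0,255,0),S);draw(im,p,[t[0],t[1],zc-.0075],.0155,(255,0,0),S)
cv2.imwrite('pics/ov.png',im[165*S:315*S,215*S:385*S])
E
```

```text
rel [ 0.55691235 -0.17302627  0.12161728]
```

View pics/ov.png

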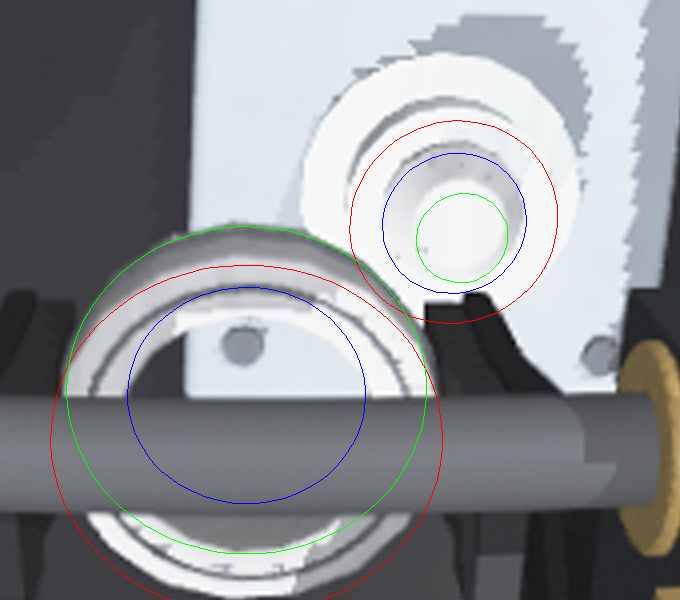

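Emit:
{"op": "move_arm", "data": {
  "series": "0 20 0 0 0 0; 0 39 10 0 0 0; 0 39 35 0 0 0; 0 39 52 0 0 0; 0 39 62 0 0 0; 0 39 62 0 0 0; 0 39 62 0 0 0"
}}

```text
time: 6.15
position: [0.5956, -0.1728, 0.0592]
tool_rot: [0.707, 0.707, -0.0, -0.001]
ft_force: [-0.1, 1.2, -1.5]
grip_width: 0.0463
grip_force: 20.0
```

Emit:
{"op": "move_arm", "data": {
  "series": "0 0 4 0 0 0; 0 0 8 0 0 0; 0 0 12 0 0 0; 0 0 14 0 0 0; 0 0 16 0 0 0; 0 0 16 0 0 0; 0 0 16 0 0 0",
  "newtons": 8
}}

```text
time: 6.73
position: [0.596, -0.173, 0.0435]
tool_rot: [0.707, 0.707, -0.0, -0.0]
ft_force: [-0.1, -0.9, -1.3]
grip_width: 0.0474
grip_force: 8.0
```

Emit:
{"op": "move_arm", "data": {
  "series": "0 0 0.7 0 0 0; 0 0 1.4 0 0 0; 0 0 1.4 0 0 0; 0 0 1.4 0 0 0"
}}

```text
time: 7.07
position: [0.5962, -0.173, 0.0428]
tool_rot: [0.707, 0.707, 0.0, 0.0]
ft_force: [-0.3, 0.6, 4.0]
grip_width: 0.0471
grip_force: 8.0
```

Emit:
{"op": "move_arm", "data": {
  "series": "0 0 0 0 0 0; 0 0 0 0 0 0; 0 0 0 0 0 0; 0 0 0 0 0 0",
  "jaw": 0.8
}}

```text
time: 7.4
position: [0.596, -0.173, 0.0419]
tool_rot: [0.707, 0.707, -0.0, -0.0]
ft_force: [0.0, 0.7, -0.0]
grip_width: 0.065
grip_force: 0.0
```

Emit:
{"op": "move_arm", "data": {
  "series": "0 0 -10 0 0 0; 0 0 -30 0 0 0; 0 -10 -60 0 0 0; 0 -30 -78 0 0 0; 0 -40 -78 0 0 0; 0 -40 -78 0 0 0; 0 -40 -78 0 0 0"
}}

```text
time: 7.98
position: [0.5556, -0.1729, 0.1201]
tool_rot: [0.707, 0.707, 0.0, -0.0]
ft_force: [0.0, -0.4, 0.4]
grip_width: 0.0694
grip_force: 0.0
```

Run:
```python
from h import *
S=4
p=robot.camera('wrist')
tips(p,['ring_center','seat'])
im=cv2.resize(cv2.cvtColor(p['img'],cv2.COLOR_RGB2BGR),None,fx=S,fy=S,interpolation=cv2.INTER_CUBIC)
s=[.5962,-.1730]
draw(im,p,[*s,.043],.0235,(0,0,255),S);draw(im,p,[*s,.037],.0085,(0,255,0),S);draw(im,p,[*s,.028],.0235,(255,0,0),S)
cv2.imwrite('pics/ov3.png',im[165*S:315*S,215*S:385*S])
q=robot.camera('side'); tips(q,['ring_center'])
print(robot.get_obs()['time'],robot.get_obs()['position'])
```

```text
ring_center [([0.5951, -0.1749, 0.0352], 0.59), ([0.6, -0.071, 0.0819], 0.45)]
seat [([0.5947, -0.1726, 0.038], 0.62)]
ring_center [([0.5966, -0.1724, 0.033], 0.64), ([0.4481, -0.2851, 0.0062], 0.63), ([0.4413, -0.2089, 0.0092], 0.57)]
8.2333 [ 0.55628454 -0.17288619  0.11917988]
```

View pics/ov3.png

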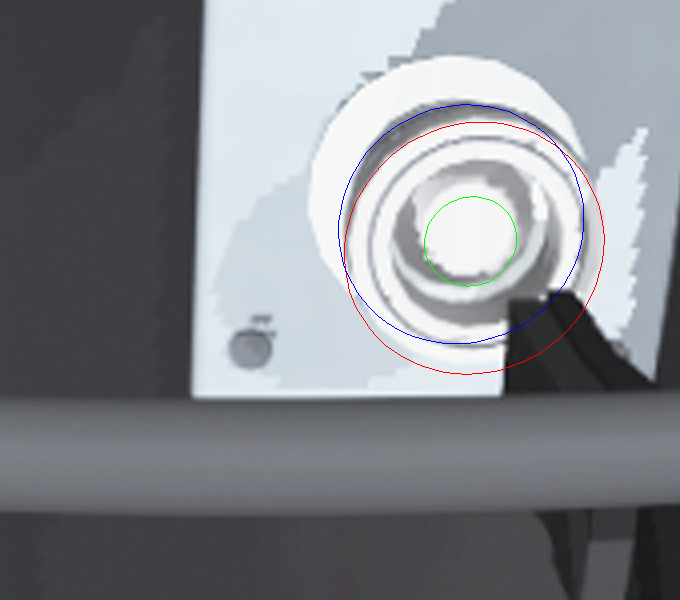

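The crop shows the ring flat around the spigot at about (470,240), with the spigot top visible inside the bore and below the rim. So it is seated. Next I'll rise and go over the grip.

Emit:
{"op": "move_arm", "data": {
  "series": "0 0 -40 0 0 0; 0 0 -80 0 0 0; 0 0 -115 0 0 0.5; 30 10 -125 0 0 1; 65 20 -125 0 0 1.5; 100 30 -125 0 0 2; 135 42 -125 0 0 2.5; 158 47 -125 0 0 2.9",
  "jaw": 1
}}

```text
time: 8.9
position: [0.6041, -0.0118, 0.2448]
tool_rot: [0.724, 0.689, 0.001, -0.0]
ft_force: [0.7, -0.5, 0.2]
grip_width: 0.0869
grip_force: 0.0
```

Emit:
{"op": "move_arm", "data": {
  "series": "0 0 0 0 0 0; 0 0 0 0 0 0; 0 0 0 0 0 0"
}}

```text
time: 9.15
position: [0.6029, -0.0152, 0.2445]
tool_rot: [0.725, 0.689, -0.001, -0.0]
ft_force: [-0.5, -0.2, 0.2]
grip_width: 0.0867
grip_force: 0.0
```

Run:
```python
from h import *
S=3
o=robot.get_obs();print(o['position'],o['tool_rot'],o['time'])
for c in ['scene','side','wrist']:
    p=robot.camera(c); print(c); tips(p,['grip','mouth','lens'])
im=cv2.resize(cv2.cvtColor(p['img'],cv2.COLOR_RGB2BGR),None,fx=S,fy=S,interpolation=cv2.INTER_CUBIC)
g=np.array([.605,-.011]);a=np.radians(-2.9);R=np.array([[np.cos(a),-np.sin(a)],[np.sin(a),np.cos(a)]])
for pts,z,col in [([[-.017,-.013],[.017,-.013],[.017,.013],[-.017,.013]],.185,(0,255,0)),([[-.023,-.013],[-.023,.013]],.166,(0,0,255))]:
    w=np.c_[np.array(pts)@R.T+g,np.full(len(pts),z)]
    cv2.polylines(im,[np.round((proj(p,w)+.5)*S).astype(int)],True,col,1)
u=proj(p,[[*g,.185]])[0].astype(int);print(u)
y0=max(0,u[1]-100);x0=max(0,u[0]-130)
cv2.imwrite('pics/g1.png',im[y0*S:(y0+200)*S,x0*S:(x0+260)*S]);print(x0,y0)
```

```text
[ 0.60291591 -0.01524562  0.24454078] [ 7.24568875e-01  6.89202151e-01 -5.43426813e-04 -2.10151104e-04] 9.15
scene
grip [([0.6053, -0.0104, 0.1656], 0.93)]
mouth [([0.6031, 0.0119, 0.1302], 0.86)]
lens [([0.4582, -0.0581, 0.0016], 0.34)]
side
grip [([0.6064, -0.0107, 0.1701], 0.93)]
mouth [([0.6009, 0.017, 0.1288], 0.67)]
lens [([0.5969, -0.0735, 0.0825], 0.96)]
wrist
grip [([0.6014, -0.0114, 0.1645], 0.58)]
mouth [([0.6075, 0.0149, 0.1288], 0.64)]
lens [([0.6006, -0.0694, 0.0808], 0.97)]
[278 228]
148 128
```

View pics/g1.png

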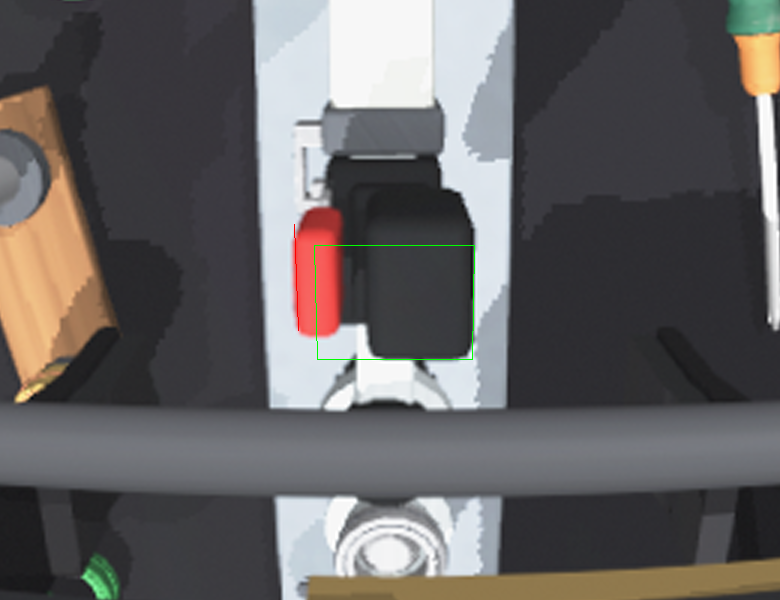

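The crop shows the red button face at x≈295 and the black cheek's right edge at x≈472, both on the projected lines. The arm runs straight up the picture, so the yaw fits. I'll descend onto the grip.

Emit:
{"op": "move_arm", "data": {
  "series": "4.6 1.8 15 0 0 0; 4.6 1.8 40 0 0 0; 4.6 1.8 60 0 0 0; 4.6 1.8 75 0 0 0; 4.6 1.8 75 0 0 0; 4.6 1.8 75 0 0 0"
}}

```text
time: 10.25
position: [0.6046, -0.0104, 0.1696]
tool_rot: [0.725, 0.689, -0.001, -0.001]
ft_force: [0.2, -0.1, 0.3]
grip_width: 0.0869
grip_force: 0.0
```

Emit:
{"op": "move_arm", "data": {
  "series": "0 0 0 0 0 0; 0 0 0 0 0 0; 0 0 0 0 0 0; 0 0 0 0 0 0; 0 0 0 0 0 0; 0 0 0 0 0 0; 0 0 0 0 0 0; 0 0 0 0 0 0",
  "jaw": 0,
  "newtons": 30
}}

```text
time: 10.92
position: [0.6038, -0.0104, 0.1701]
tool_rot: [0.725, 0.689, -0.001, -0.001]
ft_force: [-4.8, -0.0, 4.5]
grip_width: 0.0417
grip_force: 2.4
```

Emit:
{"op": "move_arm", "data": {
  "series": "0 0 0 0 0 0; 0 0 0 0 0 0; 0 0 0 0 0 0; 0 0 0 0 0 0; 0 0 0 0 0 0"
}}

```text
time: 11.33
position: [0.6053, -0.0104, 0.1701]
tool_rot: [0.725, 0.689, 0.0, 0.0]
ft_force: [0.0, 0.1, -1.4]
grip_width: 0.0336
grip_force: 30.0
```

Emit:
{"op": "move_arm", "data": {
  "series": "-5 0 0 0 0 0; -15 0 0 0 0 0; -28 0 0 0 0 0; -42 0 0 0 0 0; -56 0 0 0 0 0; -70 0 0 0 0 0; -78 0 0 0 0 0; -80 0 0 0 0 0"
}}

```text
time: 12.0
position: [0.6017, -0.0914, 0.17]
tool_rot: [0.725, 0.688, 0.001, 0.0]
ft_force: [5.1, 3.8, -2.1]
grip_width: 0.0336
grip_force: 30.0
```

Emit:
{"op": "move_arm", "data": {
  "series": "-5 0 0 0 0 0; -12 0 0 0 0 0; -17 0 0 0 0 0; -19 0 0 0 0 0; -20 0 0 0 0 0; -20 0 0 0 0 0; -20 0 0 0 0 0; -20 0 0 0 0 0"
}}

```text
time: 12.67
position: [0.6009, -0.1097, 0.17]
tool_rot: [0.725, 0.689, 0.001, 0.001]
ft_force: [4.8, 2.6, -3.5]
grip_width: 0.0339
grip_force: 30.0
```

Run:
```python
from h import *
o=robot.get_obs();print(o['position'],o['tool_rot'],o['time'],o['ft_force'],o['moment'])
S=6
P={c:robot.camera(c) for c in ['wrist','scene','side']}
for c in P: print(c); tips(P[c],['grip','lens','mouth'])
for c in ['scene','side','wrist']: save(P[c],c+'5')
p=P['wrist'];u=proj(p,[[.604,.005,.140]])[0].astype(int);print('w',u)
a=cv2.cvtColor(p['img'],cv2.COLOR_RGB2BGR)[max(0,u[1]-50):u[1]+50,u[0]-65:u[0]+65]
cv2.imwrite('pics/m1.png',cv2.resize(a,None,fx=S,fy=S,interpolation=cv2.INTER_CUBIC))
```

```text
[ 0.60092672 -0.10968776  0.17004738] [7.24758501e-01 6.89002070e-01 9.91450059e-04 5.28832824e-04] 12.6667 [ 4.75119308  2.61924515 -3.53839009] [ 0.52846854 -0.51736757  0.15026666]
wrist
grip [([0.5947, -0.1106, 0.1695], 0.83)]
lens []
mouth [([0.6048, 0.0147, 0.1265], 0.9)]
scene
grip [([0.6013, -0.1094, 0.1664], 0.78)]
lens [([0.5941, -0.1685, 0.077], 0.94), ([0.5938, -0.1701, 0.0389], 0.54), ([0.6053, 0.0146, 0.1283], 0.3)]
mouth [([0.605, 0.0151, 0.1296], 0.88)]
side
grip [([0.6025, -0.1078, 0.1652], 0.57)]
lens [([0.5917, -0.1722, 0.0832], 0.63)]
mouth [([0.605, 0.0144, 0.1283], 0.56)]
w [270  42]
```

View pics/m1.png

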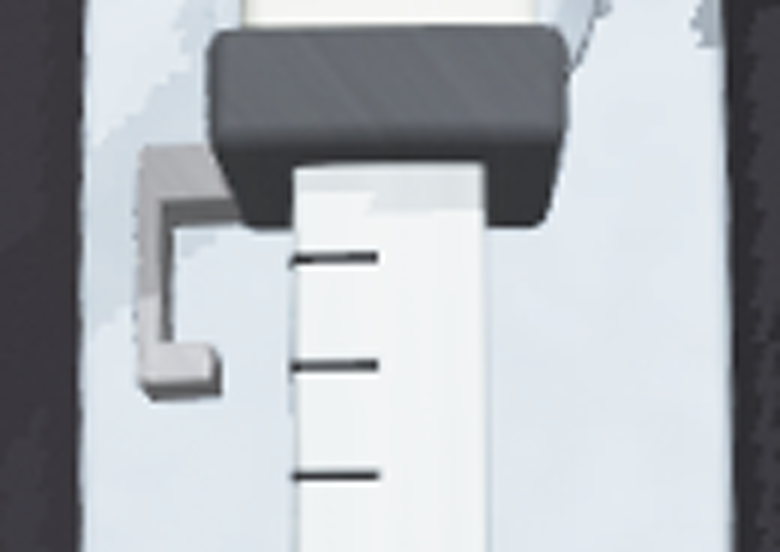

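The crop shows the collar edge at row 163 and the marks at rows 258, 365 and 475, about 107 px per 10 mm. That puts the red line about 1 mm inside the mouth. I'll draw the arm slightly further and ease the side load.

Emit:
{"op": "move_arm", "data": {
  "series": "-0.5 0.3 0 0 0 0; -1.2 0.7 0 0 0 0; -1.2 0.7 0 0 0 0; -1.2 0.7 0 0 0 0; -1.2 0.7 0 0 0 0; -1.2 0.7 0 0 0 0; -1.2 0.7 0 0 0 0"
}}

```text
time: 13.85
position: [0.6009, -0.1109, 0.17]
tool_rot: [0.725, 0.689, 0.001, -0.0]
ft_force: [3.8, 3.8, -2.9]
grip_width: 0.0338
grip_force: 30.0
```

```bash
cat > prof.py <<'E'
from h import *
from scipy.signal import find_peaks
o=robot.get_obs();print(o['position'],o['time'],o['ft_force'],o['grip_width'])
p=robot.camera('wrist');im=p['img'].astype(float)
c0=205+50;S=8
g=im[0:95,c0:c0+13].mean(1)   # columns through marks (255..267)
for r in range(8,60): print(r,np.round(g[r]).astype(int).tolist())
a=cv2.cvtColor(p['img'],cv2.COLOR_RGB2BGR)[0:70,225:315]
cv2.imwrite('pics/m2.png',cv2.resize(a,None,fx=S,fy=S,interpolation=cv2.INTER_NEAREST))
E
python3 prof.py
```

```text
[ 0.60088826 -0.11089174  0.17003967] 13.85 [ 3.8251662   3.83050598 -2.91101124] 0.03378384076309196
8 [105, 109, 116]
9 [105, 109, 116]
10 [105, 109, 116]
11 [105, 109, 115]
12 [104, 109, 115]
13 [104, 108, 115]
14 [104, 109, 114]
15 [104, 108, 114]
16 [104, 109, 114]
17 [104, 108, 114]
18 [100, 103, 109]
19 [88, 91, 96]
20 [78, 81, 85]
21 [67, 69, 73]
22 [57, 58, 62]
23 [54, 56, 59]
24 [56, 56, 59]
25 [153, 63, 62]
26 [201, 174, 177]
27 [223, 229, 231]
28 [223, 228, 231]
29 [224, 229, 231]
30 [240, 242, 243]
31 [240, 242, 243]
32 [240, 242, 243]
33 [241, 243, 244]
34 [241, 244, 244]
35 [241, 243, 244]
36 [241, 244, 244]
37 [241, 243, 244]
38 [241, 243, 244]
39 [241, 243, 244]
40 [241, 243, 244]
41 [232, 236, 238]
42 [109, 113, 116]
43 [94, 97, 100]
44 [241, 243, 244]
45 [241, 243, 244]
46 [241, 243, 244]
47 [241, 243, 244]
48 [241, 243, 244]
49 [241, 243, 244]
50 [241, 243, 244]
51 [241, 243, 244]
52 [241, 243, 244]
53 [241, 243, 244]
54 [241, 243, 244]
55 [241, 243, 244]
56 [241, 243, 244]
57 [241, 243, 244]
58 [241, 243, 244]
59 [224, 230, 232]
```

View pics/m2.png

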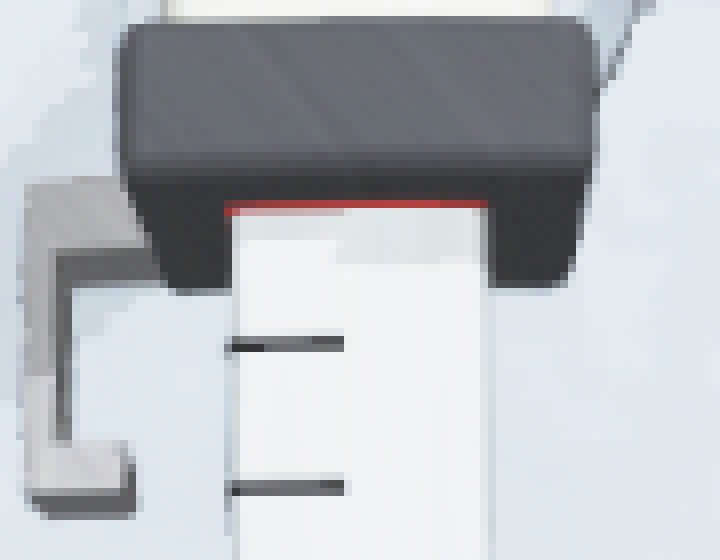

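The red line now shows as a thin stripe right at the mouth edge (rows 25–26, about 0.6 mm). The measured travel of about 100.5 mm agrees. I'll let the arm settle, check and hand in.

Emit:
{"op": "move_arm", "data": {
  "series": "0 0 0 0 0 0; 0 0 0 0 0 0; 0 0 0 0 0 0; 0 0 0 0 0 0; 0 0 0 0 0 0; 0 0 0 0 0 0"
}}

```text
time: 14.4
position: [0.6009, -0.1109, 0.1701]
tool_rot: [0.725, 0.689, 0.001, 0.0]
ft_force: [3.4, 3.9, -2.7]
grip_width: 0.0338
grip_force: 30.0
```

Run:
```python
from h import *
p=robot.camera('scene'); tips(p,['ring_center','bush_center','puck_center','loupe_center'])
o=robot.get_obs();print(o['position'],o['time'],o['grip_width'],np.abs(o['joint_velocities']).max())
print(robot.hand_in())
```

```text
ring_center [([0.4489, -0.2885, 0.0075], 0.9), ([0.4845, 0.0835, 0.0069], 0.7), ([0.4603, -0.1068, 0.0375], 0.68)]
bush_center [([0.4637, -0.1037, 0.0352], 0.82), ([0.5867, -0.3535, 0.019], 0.37)]
puck_center [([0.4258, 0.1579, 0.0066], 0.54)]
loupe_center [([0.5877, -0.353, 0.018], 0.56)]
[ 0.60087604 -0.1109207   0.17003377] 14.65 0.033742740499418854 0.0015929817287685165
the job is handed in; nothing more can be done
None
```

I handed the job in at 14.65 s: the ring lay flat over the spigot when last seen, before the camera head covered it, the arm is held at rest at the red 100 mm line (about 100.5 mm measured) with the button pressed, and the bush, loupe and puck have not moved.

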